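# Release the next steel bar from the feed rack

## Task

Let the round steel bar roll down the feed rack into its trough: press the long release bar fully down by its black thumb pad, keep it down until the round bar has rolled, then let it spring back up. The release bar must sink level, with neither end ever more than about 10 mm lower than the other; its ends resist unequally, so feel with light presses for the balance point and slide the pad along to it. Do not touch the round bar, and leave the hammer, the jar and the wooden block alone.

Things in the scene. Friction and masses are not known exactly. Their poses are not given: they have to be found in the camera images.
- rack: Fixed bench feed rack on a dark wooden base, 285 x 270 x 12 mm. Origin on the bench, z up. A steel ramp falls 12 deg along the rack's +x (away from the robot at yaw 0) to a V trough; rack y runs along the release bar. Rack frame sizes are given below as 'rack x, y, z'. All but the thumb pad and its stem is below z 95 mm. Place and yaw vary.
- guard (a point): Top face (rack z 90 mm) of the fixed grey sheet guard that covers the release bar: rack x -102 to -40 mm, y -75 to 75 mm. The pad's stem stands through an 18 mm slot along y at this point's x (-65 mm).
- bar_mid (a point): Middle of the release bar's upper face, under the guard: steel, 225 mm long along rack y, 16 wide, 10 thick, rack x -65 mm, z 75 mm when up. It sinks 14 mm to hard stops and can also tilt about rack x (axis at its middle, at the height of the pad's pivot). Its z axis is the bar's own up; a tilt of 0.05 rad means one end 10 mm lower than the other.
- bar_left (a point): Upper face of the release bar near its +y end, 105 mm from its middle, in view beyond the guard. Springs push each end up against a stop. The push is hidden and differs from start to start and end to end (about 4 to 9.5 N each, acting 90 mm from the middle), so the balance point where both ends sink together lies up to 38 mm left or right of the middle.
- bar_right (a point): The same near the -y end, 105 mm from the middle. Pressed left (+y) of the balance point, the left end leads; pressed right of it, the right end leads. With both ends off their upper stops the tilt is about press force x distance from the balance point / 1.0 N m/rad (4 mm off at 12 N: 0.05 rad). The whole press takes 8 to 20 N, plus what leans on the bottom stops.
- lip (a point): Middle of the top edge of the stop lip, a steel strip across the ramp, carried rigidly by the release bar's two side arms (95 mm further along rack x). It stands 10 mm above the ramp and holds back the round bar until it has sunk about 10 mm or more along its whole length.
- pad_top (a point): Centre of the top of the thumb pad: upright black plastic block, 36 mm (rack x) x 28 mm (rack y) x 32 mm tall; top at rack z 146 mm when up, underside 24 mm above the guard. It can be pinched from above on its two faces that look along rack y. It sits on a pivoted runner: see runner.
- runner (a joint): Place of the pad's runner along the release bar, m from its middle, + towards rack +y (left), -0.045 to 0.045; slides against about 2.5 N of friction and stays where it is left. Random start. The pad turns freely on the runner (pivot 34 mm below the pad's top), so only the runner's place decides how the press is shared between the ends.
- rod_center (a point): Centre of the round steel bar, 24 mm diameter, 150 mm long, 0.4 to 0.7 kg, lying along rack y on the ramp against the lip (rack x about 16, z 77 mm). When the lip is down it rolls into the trough by itself within about 1 s. Not to be touched by the robot.
- rod: The same round bar as a body (origin at its centre).
- trough (a point): Bottom line of the V trough, middle (rack x 118, z 25 mm). The round bar comes to rest here with its centre some 19 mm higher than this.
- hammer: Hammer lying on the bench beside the rack, about 300 mm long; leave alone. Origin: underside.
- tin: Clear jar 70 mm diameter, 90 mm tall, steel cap, standing beside the rack; leave alone. Origin: centre of underside.
- block: Light wooden block 80 x 60 x 40 mm beside the rack; leave alone. Origin: centre of underside.
There are look-alikes about, which are no part of the job. There is more than one size of the rod; the job needs the middle-sized.

How it is judged:
By the outcome, as a careful person would: the job done as asked, in the order asked, and still so for the second after the job is handed in, with the robot touching nothing.
It also fails if it takes over 45 s, if anything falls off the work surface, if the arm or the gripper's body presses on something with over 40 N, if the wrist force passes 120 N, or if a joint passes its speed limit or range.

## Robot

A 6-joint arm with a two-finger parallel gripper is mounted at the origin on the work surface. World frame = base frame: x ahead of the robot, y to its left, z up, the work surface at z = 0. Lengths are in m, angles in rad, forces in N, time in s.
With the tool pointing down it reaches from about 0.325 to 0.85 m from the base axis. Payload 4.4 kg.
Tool frame: the origin (TCP) lies on the mounting face of the last link; the fingertips stand 199 mm ahead of it and the grasp point (between the pads) lies 180 mm ahead of it (manip.tip_reach is the distance from the TCP to the fingertips, in m); y points along the fingers, z is the direction in which the jaws open and shut, and the axes are right-handed (so a half turn about y gives the same grasp; the last joint's range is limited). The gripper opens to 94 mm and grips with 3 to 60 N. Pads are 16 mm wide; open, the fingers measure 119 mm over their backs; the gripper's body (75 mm by 177 mm) begins 78 mm behind the grasp point.
Start: joints at [1.044, 0.207, 1.542, -0, 1.393, -0.15], TCP at [0.212, 0.535, 0.405] pointing down, gripper open.
Joint ranges: [-2.73, 2.73], [-0.86, 2.22], [0.23, 2.46], [-1.11, 4.25], [0.08, 2.63], [-2.82, 2.82]. Speed limits (rad/s): [2.79, 2.79, 3.14, 3.14, 3.14, 3.14].

## Interface

Orientations are given as a rotation vector (axis times angle).
In Python, from station import manip gives the robot as it stands.
- The arm moves only by the shell command python3 -m creep 'ROWS' [FORCE]. ROWS is text: rows parted by semicolons, each of 7 numbers parted by spaces: the opening, from 0 (shut) to 1 (fully open), then the shift along the tool's x, y, z in m, then the turn, a rotation vector about the tool's x, y, z in rad. A call has exactly 8 rows; each row shifts and turns the pose as measured when the row begins, along the tool's axes as they then stand; what a row does not reach is not made up. A row lasts 1/8 s, in which the tool goes at most 62.5 mm and 10.7 degrees, less where a joint would pass 70% of its speed; a pose out of reach is approached as far as the arm can. A call with a gripper value outside its range is refused whole. The fingers move at their own pace and stop on an object; FORCE is the grip in N (left out, the last holds). Time passes only in rows, so rows that do not move let the fingers close, or fill a call up. It gives the time, the measured TCP pose, the force and the opening at its end, in the units of the state.
- manip.state(): the state, without advancing time (a new reading comes with each control period).
- manip.read_camera(name): name is "side" or "top"; returns a dict with "img" (420x560x3 uint8, blue, green, red), "fovy" (degrees; the focal length in pixels is half the picture's height over the tangent of half this angle, whatever the lens; pixels are square), "cx", "cy" (the principal point, pixels), "cam_to_world" (4x4, takes a point from camera to world coordinates). Camera axes: x right, y up, looking along -z (the intrinsics and any distortion apply to the point x, -y, -z); pixel columns grow to the right and rows downward; lengths in m; the calibration is good to about 2 mm. A picture is of the moment at which its call begins. There is no depth.
- manip.close_job(): hands the job in, once; it reports no verdict.
The state is a dict: "time_s": time; "qpos": joint angles; "joint_vel": joint speeds; "tau": joint torques, N m; "position": TCP position; "ee_rot": TCP orientation; "wrist_force": force on the tool from outside, world axes, zero at the start; "moment": the same for the moment, N m; "opening": opening from 0.0 (shut) to 1.0 (fully open).
Only numpy, scipy, OpenCV 4.12 (cv2) and the standard library are available. Lean on these libraries where they do the work, as an engineer would, in place of code of your own. Each camera call takes 0.05 s, during which the arm holds its last target.

## Working session

There is one attempt and no reset: what is moved stays moved. The work goes in short steps, Python scripts to look and compute and a shell command to move; the robot and the scene stay as the last step left them, time stands still between calls to the robot, and variables do not carry over. Pictures are saved under pics/ and viewed, and the job is handed in when it is done.

```bash
ls; mkdir -p pics; python3 - <<'E'
from station import manip
import cv2,numpy as np
np.set_printoptions(precision=4,suppress=True)
for n in("side","top"):
    d=manip.read_camera(n); cv2.imwrite(f"pics/{n}0.png",d["img"])
    print(n,{k:v for k,v in d.items() if k!="img"})
print(manip.state(), manip.tip_reach)
E
```

```text
pics
side {'fovy': 42.87242207910475, 'cx': 290.8651208903038, 'cy': 209.7953619883641, 'cam_to_world': array([[ 0.9612,  0.1623, -0.223 ,  0.3045],
       [-0.2758,  0.573 , -0.7717, -0.979 ],
       [ 0.0025,  0.8033,  0.5955,  0.9201],
       [ 0.    ,  0.    ,  0.    ,  1.    ]])}
top {'fovy': 50.36614093348196, 'cx': 278.9190369490109, 'cy': 213.90944002547994, 'cam_to_world': array([[ 0.0678,  0.9747, -0.213 ,  0.4256],
       [-0.9977,  0.0655, -0.0181,  0.0498],
       [-0.0037,  0.2137,  0.9769,  1.0564],
       [ 0.    ,  0.    ,  0.    ,  1.    ]])}
{'time_s': 0.1, 'qpos': array([ 1.0435,  0.2074,  1.5428, -0.    ,  1.3935, -0.1505]), 'joint_vel': array([-0.0014, -0.0022, -0.0034,  0.001 ,  0.0002, -0.0006]), 'tau': array([  0.0007, -37.1862, -28.2291,   0.07  ,   0.0311,  -0.    ]), 'position': array([0.2114, 0.5344, 0.4036]), 'ee_rot': array([-1.5525,  0.2962, -0.2952]), 'wrist_force': array([ 0.0392,  0.7142, -0.064 ]), 'moment': array([-0.0202,  0.026 , -0.0117]), 'opening': 0.998792370928504} 0.1992
```

View pics/side0.png

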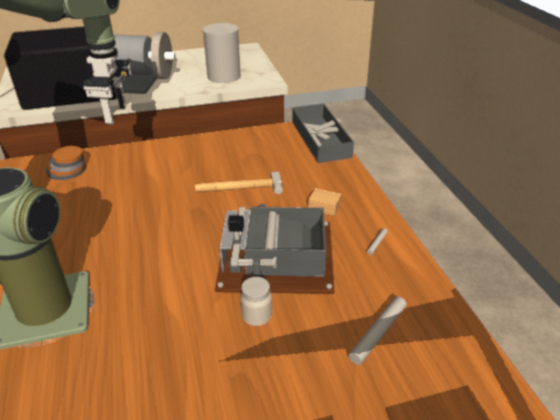

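View pics/top0.png

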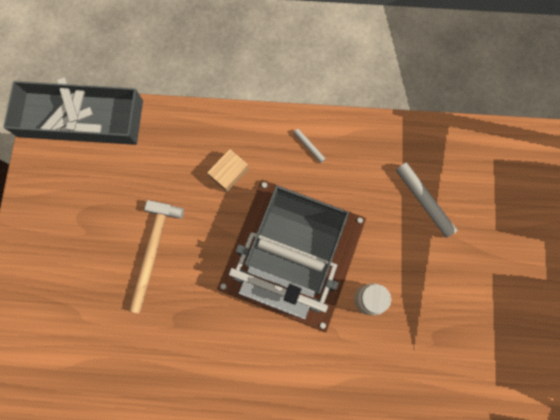

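Side: rack around (275,250), pad at about (236,222). Top: rack around (293,255), pad at (292,294). Candidates for the rod: the small bar in top (309,145), the large bar (426,200), and the bar lying on the rack (292,252). I choose the one on the rack. Next, close crops.

```bash
python3 - <<'E'
import cv2
a=cv2.imread("pics/side0.png")[190:305,200:350]; cv2.imwrite("pics/s0c.png",cv2.resize(a,None,fx=5,fy=5,interpolation=cv2.INTER_CUBIC))
a=cv2.imread("pics/top0.png")[175:335,205:375]; cv2.imwrite("pics/t0c.png",cv2.resize(a,None,fx=3.7,fy=3.7,interpolation=cv2.INTER_CUBIC))
E
```

```text
(no output)
```

View pics/s0c.png

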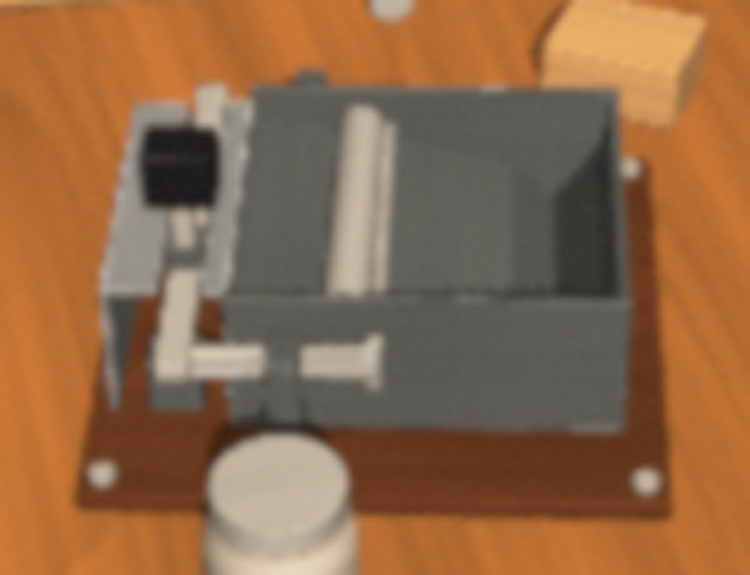

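View pics/t0c.png

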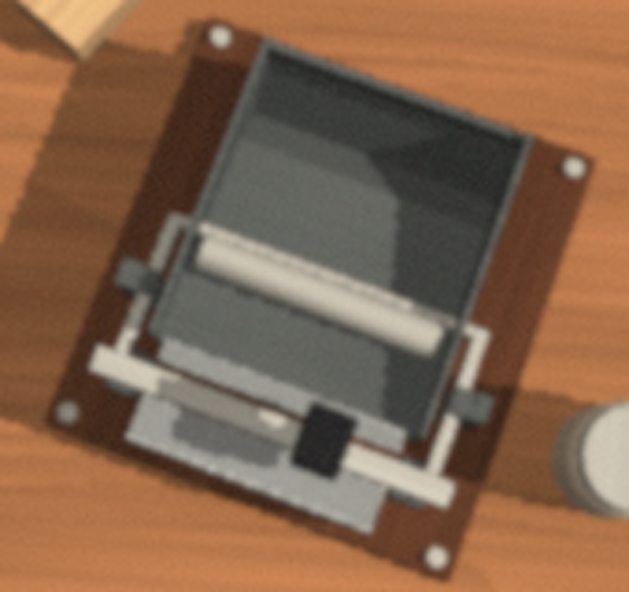

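Top crop: the rod between the side walls is the target, resting against the lip. The pad is at top px (292,294), right of the bar middle. The other two loose bars lie free on the bench.

```bash
cat > h.py <<'E'
import numpy as np,cv2
from station import manip
from scipy.spatial.transform import Rotation as R
np.set_printoptions(precision=4,suppress=True)
def cam(n):
    d=manip.read_camera(n); return d
def ray(d,px):
    f=210/np.tan(np.radians(d["fovy"]/2)); T=d["cam_to_world"]
    v=np.array([(px[0]-d["cx"])/f,-(px[1]-d["cy"])/f,-1.]); return T[:3,3],T[:3,:3]@v
def onz(d,px,z):
    o,v=ray(d,px); return o+v*(z-o[2])/v[2]
def proj(d,p):
    f=210/np.tan(np.radians(d["fovy"]/2)); T=d["cam_to_world"]
    c=T[:3,:3].T@(np.array(p)-T[:3,3]); return np.array([d["cx"]-f*c[0]/c[2],d["cy"]+f*c[1]/c[2]])
E
python3 - <<'E'
from h import *
t=cam("top");s=cam("side")
C=lambda x,y:(205+(x+.5)/3.7-.5,175+(y+.5)/3.7-.5)
S=lambda x,y:(200+(x+.5)/5-.5,190+(y+.5)/5-.5)
sc=[onz(t,C(*p),.013) for p in[(220,37),(574,167),(437,557),(67,412)]]
for p in sc: print(p)
print("ctr",np.mean(sc,0))
a=sc[0]-sc[3]+sc[1]-sc[2]; print("yaw",np.degrees(np.arctan2(a[1],a[0])), np.linalg.norm(sc[0]-sc[3]),np.linalg.norm(sc[0]-sc[1]))
print("side screws",[onz(s,S(*p),.013) for p in[(630,167),(646,481),(102,473)]])
L=onz(t,C(93,360),.075);Rr=onz(t,C(450,491),.075);print("bar",L,Rr,np.linalg.norm(L-Rr),(L+Rr)/2)
b=L-Rr;print("yaw bar",np.degrees(np.arctan2(-b[0],b[1])))
print("pad top",onz(t,C(330,435),.146), )
print("side pad", onz(s,S(181,145),.146))
yaw=np.arctan2(a[1],a[0]);c=np.mean(sc,0)
Rz=R.from_euler('z',yaw).as_matrix()
for p in [(L+Rr)/2,L,Rr,onz(t,C(330,435),.146),onz(s,S(181,145),.146)]+sc: print("rack",Rz.T@(p-[c[0],c[1],0]))
E
```

```text
[0.7233 0.11   0.013 ]
[ 0.6518 -0.1241  0.013 ]
[ 0.4022 -0.0475  0.013 ]
[0.4743 0.1871 0.013 ]
ctr [0.5629 0.0314 0.013 ]
yaw -17.134052966118816 0.26064707395529135 0.24471987077464857
side screws [array([0.7195, 0.1116, 0.013 ]), array([ 0.6474, -0.1215,  0.013 ]), array([ 0.3983, -0.0451,  0.013 ])]
bar [0.5028 0.1665 0.075 ] [ 0.4413 -0.0475  0.075 ] 0.22265251812947406 [0.472  0.0595 0.075 ]
yaw bar -16.02640239895778
pad top [0.4655 0.0259 0.146 ]
side pad [0.4589 0.026  0.146 ]
rack [-0.0951  0.0001  0.075 ]
rack [-0.0973  0.1114  0.075 ]
rack [-0.093  -0.1112  0.075 ]
rack [-0.0915 -0.034   0.146 ]
rack [-0.0978 -0.0358  0.146 ]
rack [0.1301 0.1224 0.013 ]
rack [ 0.1308 -0.1224  0.013 ]
rack [-0.1303 -0.1227  0.013 ]
rack [-0.1305  0.1227  0.013 ]
```

```bash
cat >> h.py <<'E'
YAW=np.radians(-17.1); C0=np.array([.5619,.0314]) # base centre
RZ=R.from_euler('z',YAW).as_matrix()
ORG=np.r_[C0,0]+RZ@[-.030,0,0]
def rack(p): return RZ.T@(np.asarray(p)-ORG)
def world(p): return ORG+RZ@np.asarray(p)
def stat():
    s=manip.state(); Rm=R.from_rotvec(s["ee_rot"]).as_matrix()
    tip=s["position"]+Rm[:,1]*manip.tip_reach
    return s,Rm,tip
def goto(tip_rack):
    s,Rm,tip=stat()
    zt=RZ[:,1]; 
    if zt@Rm[:,2]<0: zt=-zt
    yt=np.array([0,0,-1.]); Rt=np.c_[np.cross(yt,zt),yt,zt]
    d=world(tip_rack)-tip
    rv=R.from_matrix(Rm.T@Rt).as_rotvec()
    # shift of TCP
    dT=world(tip_rack)-yt*manip.tip_reach-s["position"]
    print("Rm",Rm.round(3).tolist());print("tip rack",rack(tip),"shift tool",Rm.T@dT,"target axes",Rt.T@dT,"turn",rv)
E
python3 - <<'E'
from h import *
goto([-.065,-.035,.200])
E
```

```text
Rm [[0.93, -0.001, 0.368], [-0.368, -0.001, 0.93], [-0.0, -1.0, -0.001]]
tip rack [-0.4529  0.3775  0.2047] shift tool [ 0.419   0.0052 -0.3812] target axes [ 0.3878  0.0047 -0.4128] turn [ 0.0014 -0.0784 -0.0002]
```

```bash
python3 -m creep '1 0.03 0 -0.03 0 -0.078 0;1 0.039 0 -0.041 0 0 0;1 0.039 0 -0.041 0 0 0;1 0.039 0 -0.041 0 0 0;1 0.039 0 -0.041 0 0 0;1 0.039 0 -0.041 0 0 0;1 0.039 0 -0.041 0 0 0;1 0.039 0 -0.041 0 0 0' 50
python3 - <<'E'
from h import *
goto([-.065,-.035,.200])
E
```

```text
time_s: 1.2
position: [0.4097, 0.1332, 0.4036]
ee_rot: [-1.559, 0.223, -0.227]
wrist_force: [1.1, 1.2, -0.2]
opening: 0.998
Rm [[0.959, 0.002, 0.283], [-0.283, -0.001, 0.959], [0.002, -1.0, 0.0]]
tip rack [-0.1449  0.0526  0.2044] shift tool [ 0.0794  0.0045 -0.0885] target axes [ 0.0804  0.0044 -0.0875] turn [-0.0001  0.0117  0.0023]
```

```bash
python3 -m creep '1 0.03 0 -0.03 0 0.012 0;1 0.03 0 -0.03 0 0 0;1 0.018 0 -0.025 0 0 0;1 0 0 0 0 0 0;1 0 0 0 0 0 0;1 0 0 0 0 0 0;1 0 0 0 0 0 0;1 0 0 0 0 0 0'
python3 - <<'E'
from h import *
goto([-.065,-.035,.127])
for n in("side","top"): cv2.imwrite(f"pics/{n}1.png",cam(n)["img"])
a=cv2.imread("pics/side1.png")[120:290,170:340];b=cv2.imread("pics/top1.png")[190:360,215:385]
cv2.imwrite("pics/c1.png",cv2.resize(np.hstack([a,b]),None,fx=2.3,fy=2.3,interpolation=cv2.INTER_CUBIC))
s=manip.state();print(s["wrist_force"],s["time_s"])
E
```

```text
time_s: 2.2
position: [0.4603, 0.025, 0.4033]
ee_rot: [-1.556, 0.236, -0.239]
wrist_force: [0.6, 0.5, -0.4]
opening: 1.001
Rm [[0.954, 0.002, 0.298], [-0.298, 0.001, 0.954], [0.001, -1.0, 0.002]]
tip rack [-0.065  -0.0357  0.2041] shift tool [0.0002 0.0771 0.0009] target axes [0.0003 0.0771 0.001 ] turn [-0.0015 -0.0044  0.0014]
[-0.3333 -0.1567 -0.2852] 2.3
```

View pics/c1.png

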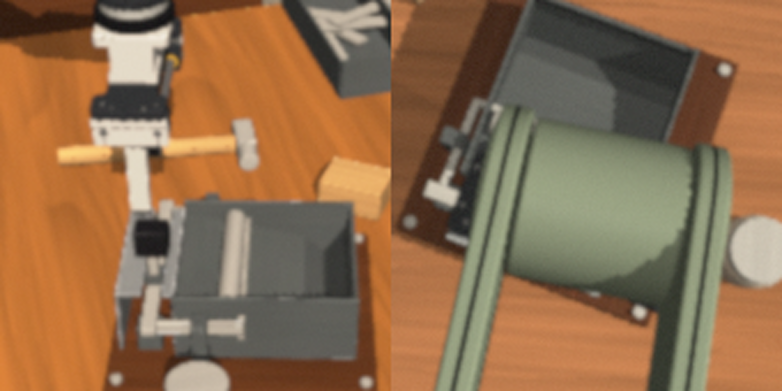

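```bash
python3 - <<'E'
from h import *
d=cam("side");s,Rm,tip=stat()
f=lambda p:(proj(d,p)-[170,120])*2.3
for k in(-.0535,.0535): print(f(tip+Rm[:,2]*k))
for p in([-.065,-.035,.146],[-.065,-.105,.075],[-.065,.105,.075],[-.083,-.049,.146],[-.047,-.021,.146]):print(p,f(world(p)))
E
python3 - <<'E'
import cv2
a=cv2.imread("pics/side1.png")[165:285,200:300]
cv2.imwrite("pics/c2.png",cv2.resize(a,None,fx=5,fy=5,interpolation=cv2.INTER_CUBIC))
E
```

```text
[144.0927 213.2733]
[155.5479 151.423 ]
[-0.065, -0.035, 0.146] [153.2121 226.5144]
[-0.065, -0.105, 0.075] [150.3516 323.3131]
[-0.065, 0.105, 0.075] [168.8882 201.6411]
[-0.083, -0.049, 0.146] [134.2978 234.5903]
[-0.047, -0.021, 0.146] [171.8021 218.577 ]
```

View pics/c2.png

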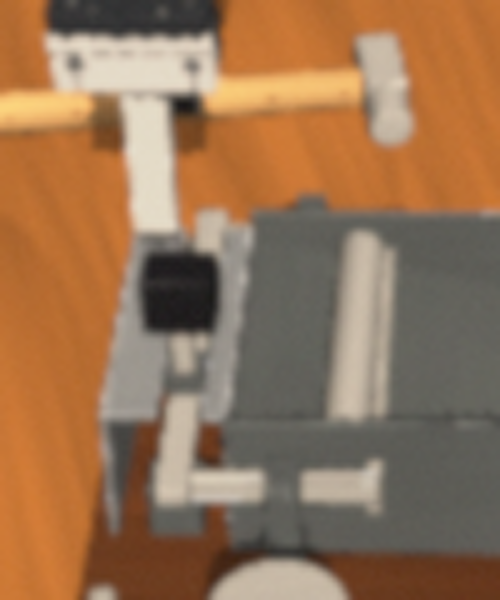

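```bash
python3 -m creep '1 0 0.04 0 0 0 0;1 0 0.037 0.001 0 0 0;1 0 0 0 0 0 0;0.3 0 0 0 0 0 0;0.1 0 0 0 0 0 0;0.1 0 0 0 0 0 0;0.1 0 0 0 0 0 0;0.1 0 0 0 0 0 0' 50
python3 - <<'E'
from h import *
goto([-.065,-.035,.127])
s=manip.state();print(s["wrist_force"],s["moment"],s["time_s"],s["opening"])
E
```

```text
time_s: 3.35
position: [0.4638, 0.0255, 0.3315]
ee_rot: [-1.556, 0.226, -0.249]
wrist_force: [-0.5, -0.4, -0.1]
opening: 0.503
Rm [[0.954, 0.015, 0.298], [-0.298, -0.001, 0.954], [0.015, -1.0, 0.004]]
tip rack [-0.0592 -0.0338  0.1323] shift tool [-0.003   0.0052 -0.0005] target axes [-0.0029  0.0053 -0.0005] turn [-0.0035 -0.0045  0.0145]
[-0.4578 -0.3682 -0.1031] [0.0223 0.0002 0.0397] 3.35 0.5032647049274823
```

```bash
python3 -m creep '0.45 -0.003 0.005 0 -0.003 -0.004 0.014;0 0 0 0 0 0 0;0 0 0 0 0 0 0;0 0 0 0 0 0 0;0 0 0 0 0 0 0;0 0 0 0 0 0 0;0 0 0 0 0 0 0;0 0 0 0 0 0 0' 50
python3 - <<'E'
from h import *
goto([-.065,-.035,.127])
s=manip.state();print(s["wrist_force"],s["moment"],s["time_s"],s["opening"])
for i in range(4): manip.read_camera("side"); print(manip.state()["wrist_force"])
E
```

```text
time_s: 4.35
position: [0.461, 0.0267, 0.3264]
ee_rot: [-1.557, 0.234, -0.235]
wrist_force: [-0.2, 0.3, 1.2]
opening: 0.301
Rm [[0.956, 0.0, 0.294], [-0.294, 0.001, 0.956], [-0.0, -1.0, 0.002]]
tip rack [-0.0651 -0.0339  0.1272] shift tool [ 0.0001  0.0002 -0.0008] target axes [ 0.0001  0.0002 -0.0008] turn [-0.0015 -0.0003 -0.    ]
[-0.2112  0.3072  1.205 ] [0.1161 0.0273 0.0359] 4.35 0.30119032232659376
[-0.1089  1.0066  0.7815]
[ 0.0512 -0.1861  0.4101]
[-0.292   0.5255  0.5437]
[0.5404 1.2052 0.5762]
```

```bash
cat > m.py <<'E'
from h import *
F=[];M=[];
for i in range(4): s,Rm,tip=stat();F.append(s["wrist_force"]);M.append(s["moment"]); manip.read_camera("side")
print("t",s["time_s"],"F",np.mean(F,0),"M",np.mean(M,0),"tip",rack(tip))
E
python3 -m creep '0 0 0.0005 0 0 0 0;0 0 0.0005 0 0 0 0;0 0 0.0005 0 0 0 0;0 0 0.0005 0 0 0 0;0 0 0.0005 0 0 0 0;0 0 0.0005 0 0 0 0;0 0 0.0005 0 0 0 0;0 0 0.0005 0 0 0 0'; python3 m.py
```

```text
time_s: 5.55
position: [0.4611, 0.0268, 0.3263]
ee_rot: [-1.557, 0.234, -0.234]
wrist_force: [-0.9, 1.0, 5.6]
opening: 0.302
t 5.7 F [-1.5725  0.9407  5.316 ] M [ 0.1792  0.3678 -0.0025] tip [-0.0651 -0.0339  0.1271]
```

```bash
python3 -m creep '0 0 0.0006 0 0 0 0;0 0 0.0006 0 0 0 0;0 0 0.0007 0 0 0 0;0 0 0.0007 0 0 0 0;0 0 0.0008 0 0 0 0;0 0 0.0008 0 0 0 0;0 0 0.0009 0 0 0 0;0 0 0.0009 0 0 0 0'; python3 m.py
```

```text
time_s: 6.75
position: [0.4612, 0.0269, 0.3262]
ee_rot: [-1.558, 0.234, -0.233]
wrist_force: [-3.5, 1.4, 7.9]
opening: 0.3
t 6.9 F [-2.8144  0.9817  7.9805] M [ 0.1822  0.5814 -0.0154] tip [-0.065  -0.0339  0.127 ]
```

```bash
python3 -m creep '0 0 0.001 0 0 0 0;0 0 0.001 0 0 0 0;0 0 0.001 0 0 0 0;0 0 0.0011 0 0 0 0;0 0 0.0011 0 0 0 0;0 0 0.0011 0 0 0 0;0 0 0.0012 0 0 0 0;0 0 0.0012 0 0 0 0'; python3 m.py
```

```text
time_s: 7.95
position: [0.4614, 0.0271, 0.3261]
ee_rot: [-1.559, 0.234, -0.232]
wrist_force: [-3.7, 1.1, 8.7]
opening: 0.305
t 8.1 F [-3.9406  0.8317  9.0065] M [ 0.2123  0.7359 -0.0219] tip [-0.065  -0.0339  0.127 ]
```

```bash
python3 -m creep '0 -0.0003 0.0013 0 0 0 0.001;0 -0.0003 0.0013 0 0 0 0.001;0 -0.0003 0.0014 0 0 0 0.001;0 -0.0003 0.0014 0 0 0 0;0 -0.0003 0.0015 0 0 0 0;0 -0.0003 0.0015 0 0 0 0;0 -0.0003 0.0016 0 0 0 0;0 -0.0003 0.0016 0 0 0 0'; python3 m.py
```

```text
time_s: 9.15
position: [0.4609, 0.0274, 0.3259]
ee_rot: [-1.56, 0.232, -0.234]
wrist_force: [-4.7, 0.8, 10.6]
opening: 0.306
t 9.3 F [-3.953   0.9672 11.0954] M [ 0.2101  0.7742 -0.04  ] tip [-0.0651 -0.0339  0.1267]
```

```bash
python3 -m creep '0 -0.0003 0.0017 0 0 0 0.001;0 -0.0003 0.0017 0 0 0 0.001;0 -0.0003 0.0018 0 0 0 0.001;0 -0.0003 0.0018 0 0 0 0;0 -0.0003 0.0019 0 0 0 0;0 -0.0003 0.0019 0 0 0 0;0 -0.0003 0.0019 0 0 0 0;0 -0.0003 0.002 0 0 0 0'; python3 m.py
python3 - <<'E'
import cv2
from h import *
d=cam("side");cv2.imwrite("pics/side3.png",d["img"])
g=lambda n:cv2.resize(cv2.imread(n)[185:285,205:285],None,fx=5,fy=5,interpolation=cv2.INTER_CUBIC)
cv2.imwrite("pics/c3.png",np.hstack([g("pics/side1.png"),g("pics/side3.png")])[:,:800])
E
```

```text
time_s: 10.35
position: [0.4605, 0.0278, 0.3243]
ee_rot: [-1.562, 0.229, -0.235]
wrist_force: [-4.0, 0.5, 12.0]
opening: 0.303
t 10.5 F [-4.0323  0.8976 11.3779] M [ 0.207   0.8066 -0.0253] tip [-0.0651 -0.0339  0.1251]
```

View pics/c3.png

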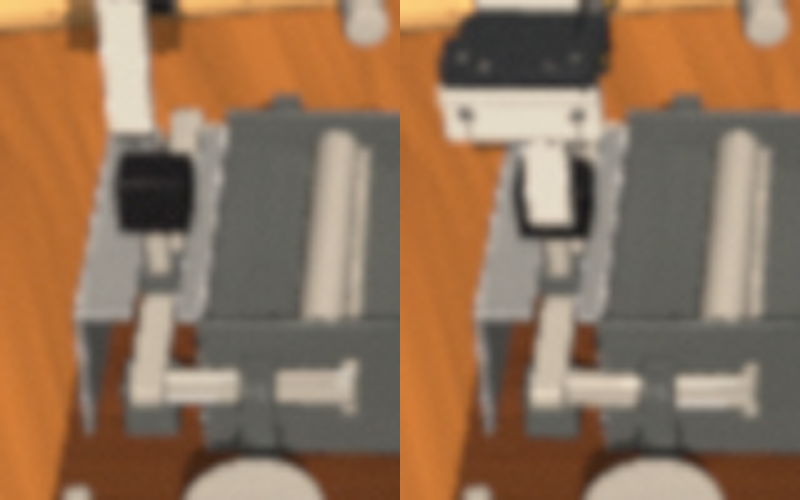

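```bash
python3 -m creep '0 0 -0.001 0 0 0 0;0 0 -0.001 0 0 0 0;0 0 0 0 0 0 0;0 0 0 0 0 0 0;0 0 0 0.004 0 0 0;0 0 0 0.008 0 0 0;0 0 0 0.008 0 0 0;0 0 0 0.008 0 0 0'; python3 m.py; python3 -c "
from h import *
goto([-.065,-.007,.1272])"
```

```text
time_s: 11.6
position: [0.4688, 0.0548, 0.3264]
ee_rot: [-1.567, 0.23, -0.235]
wrist_force: [-1.1, -3.2, 1.8]
opening: 0.301
t 11.75 F [-0.437  -0.4759  1.373 ] M [-0.0967  0.1061  0.0007] tip [-0.0651 -0.0057  0.1272]
Rm [[0.957, 0.003, 0.292], [-0.292, -0.006, 0.957], [0.004, -1.0, -0.005]]
tip rack [-0.0651 -0.0057  0.1272] shift tool [ 0.0009  0.     -0.0023] target axes [ 0.0009 -0.     -0.0023] turn [0.0052 0.0026 0.0042]
```

```bash
python3 -m creep '0 0 0.0006 0 0.005 0.003 0.004;0 -0.0002 0.0009 0 0 0 0;0 -0.0002 0.0012 0 0 0 0;0 -0.0003 0.0014 0 0 0 0;0 -0.0003 0.0015 0 0 0 0;0 -0.0003 0.0015 0 0 0 0;0 -0.0003 0.0016 0 0 0 0;0 -0.0003 0.0016 0 0 0 0'; python3 m.py
```

```text
time_s: 12.8
position: [0.4686, 0.0547, 0.3261]
ee_rot: [-1.557, 0.232, -0.239]
wrist_force: [-3.9, -0.9, 11.0]
opening: 0.3
t 12.95 F [-3.9274 -0.8525 10.7244] M [-0.1486  0.7558  0.0802] tip [-0.0651 -0.0048  0.1269]
```

```bash
python3 -m creep '0 -0.0003 0.0017 0 0 0 0;0 -0.0003 0.0018 0 0 0 0;0 -0.0003 0.0019 0 0 0 0;0 -0.0003 0.002 0 0 0 0;0 -0.0003 0.002 0 0 0 0;0 -0.0003 0.002 0 0 0 0;0 -0.0003 0.0021 0 0 0 0;0 -0.0003 0.0021 0 0 0 0'; python3 m.py
python3 - <<'E'
import cv2
from h import *
d=cam("side");cv2.imwrite("pics/side4.png",d["img"])
g=lambda n:cv2.resize(cv2.imread(n)[185:285,205:285],None,fx=5,fy=5,interpolation=cv2.INTER_CUBIC)
cv2.imwrite("pics/c4.png",np.hstack([g("pics/side1.png"),g("pics/side4.png")])[:,:800])
E
```

```text
time_s: 14.0
position: [0.4678, 0.0544, 0.3259]
ee_rot: [-1.555, 0.23, -0.243]
wrist_force: [-5.5, -1.4, 13.9]
opening: 0.302
t 14.15 F [-5.2612 -0.8717 13.4544] M [-0.1283  1.0173  0.1031] tip [-0.0651 -0.0049  0.1267]
```

View pics/c4.png

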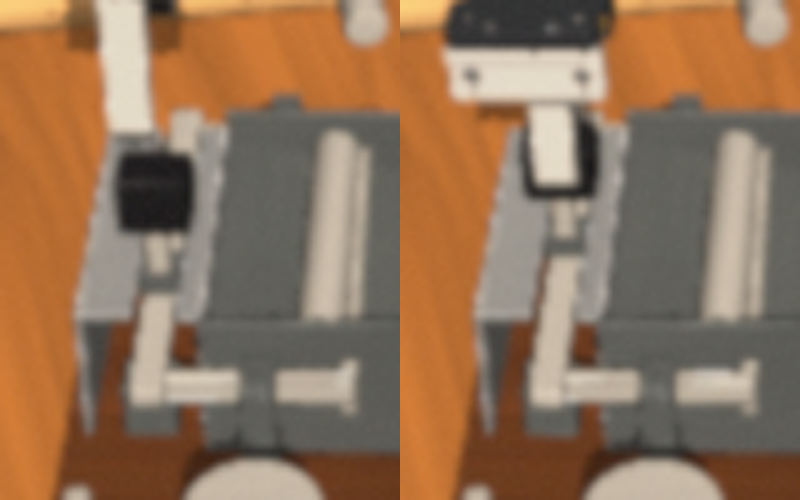

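```bash
python3 -m creep '0 -0.0004 0.0022 0 0 0 0.001;0 -0.0004 0.0022 0 0 0 0.001;0 -0.0004 0.0023 0 0 0 0;0 -0.0004 0.0024 0 0 0 0;0 -0.0004 0.0025 0 0 0 0;0 -0.0004 0.0025 0 0 0 0;0 -0.0004 0.0025 0 0 0 0;0 -0.0004 0.0025 0 0 0 0'; python3 m.py
cat > v.py <<'E'
import cv2,sys
from h import *
n=sys.argv[1]
d=cam("side");cv2.imwrite(f"pics/side{n}.png",d["img"])
g=lambda n:cv2.resize(cv2.imread(n)[185:285,205:285],None,fx=5,fy=5,interpolation=cv2.INTER_CUBIC)
cv2.imwrite(f"pics/c{n}.png",np.hstack([g("pics/side1.png"),g(f"pics/side{n}.png")])[:,:800])
# right end shift by patch matching of bar end & lip end vs reference
ref=cv2.imread("pics/side1.png").astype(np.float32);cur=d["img"].astype(np.float32)
for nm,(x0,y0,x1,y1) in dict(barR=(226,252,252,270),lipR=(258,254,279,270),fixed=(300,235,330,285),lipmid=(268,212,280,249)).items():
    a=cv2.cvtColor(ref[y0:y1,x0:x1],cv2.COLOR_BGR2GRAY); b=cv2.cvtColor(cur[y0:y1,x0:x1],cv2.COLOR_BGR2GRAY)
    (dx,dy),r=cv2.phaseCorrelate(a,b,cv2.createHanningWindow(a.shape[::-1],cv2.CV_32F))
    print(nm,round(dx,2),round(dy,2),round(r,2))
E
python3 v.py 5
```

```text
time_s: 15.25
position: [0.467, 0.0542, 0.3243]
ee_rot: [-1.553, 0.227, -0.247]
wrist_force: [-5.8, -0.9, 14.8]
opening: 0.304
t 15.4 F [-5.1116 -0.8096 14.3566] M [-0.1388  1.0886  0.0683] tip [-0.0651 -0.0049  0.1251]
barR 0.7 0.96 0.87
lipR 0.1 0.98 1.11
fixed 0.04 -0.17 0.99
lipmid -0.07 -0.19 0.98
```

View pics/c5.png

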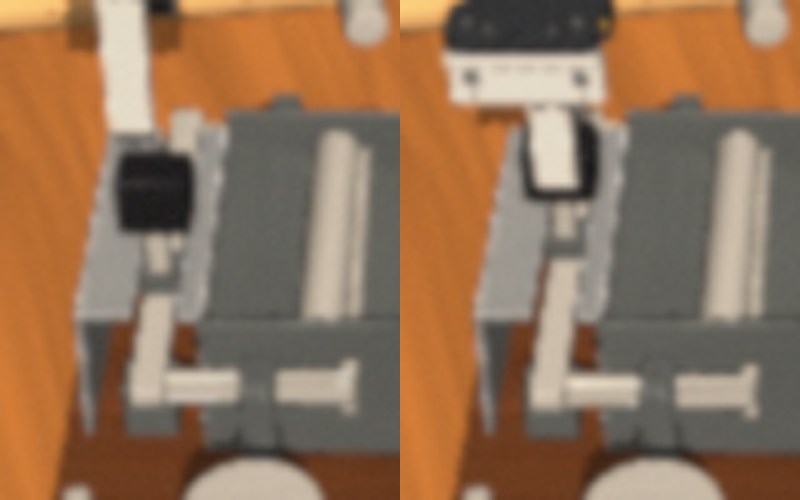

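```bash
python3 -m creep '0 0 -0.0015 0 0 0 0;0 0 -0.001 0 0 0 0;0 0 0 0 0 0 0;0 0 0 0.006 0 0 0;0 0 0 0.008 0 0 0;0 0 0.0006 0.001 0.002 0.012 0.004;0 -0.0003 0.001 0 0 0 0;0 -0.0004 0.0013 0 0 0 0'; python3 m.py; python3 -c "
from h import *
goto([-.065,.01,.1272])"
```

```text
time_s: 16.5
position: [0.4718, 0.0691, 0.326]
ee_rot: [-1.551, 0.238, -0.255]
wrist_force: [-2.3, -2.3, 8.4]
opening: 0.301
t 16.65 F [-2.2087 -1.8374  8.2629] M [-0.3363  0.4404  0.2251] tip [-0.0652  0.011   0.127 ]
Rm [[0.951, 0.012, 0.309], [-0.309, 0.004, 0.951], [0.01, -1.0, 0.008]]
tip rack [-0.0652  0.011   0.1269] shift tool [ 0.0022 -0.0003  0.0005] target axes [ 0.0022 -0.0003  0.0005] turn [-0.0076 -0.016   0.0097]
```

```bash
python3 -m creep '0 -0.0003 0.0014 0 -0.003 -0.006 0.003;0 -0.0003 0.0015 0 -0.003 -0.006 0.003;0 -0.0003 0.0016 0 -0.002 -0.004 0.003;0 -0.0003 0.0017 0 0 0 0;0 -0.0003 0.0018 0 0 0 0;0 -0.0003 0.0018 0 0 0 0;0 -0.0003 0.0019 0 0 0 0;0 -0.0003 0.002 0 0 0 0'; python3 m.py;python3 v.py 6
```

```text
time_s: 17.7
position: [0.4727, 0.0715, 0.326]
ee_rot: [-1.552, 0.227, -0.244]
wrist_force: [-3.8, -2.2, 12.0]
opening: 0.302
t 17.85 F [-3.732  -2.1446 11.5694] M [-0.2635  0.7687  0.0519] tip [-0.0651  0.0136  0.1268]
barR 0.61 -0.06 1.03
lipR 0.01 0.32 1.04
fixed -0.01 0.1 0.93
lipmid 0.09 -0.09 0.94
```

```bash
python3 -m creep '0 -0.0003 0.0021 0 0 0 0;0 -0.0003 0.0022 0 0 0 0;0 -0.0003 0.0023 0 0 0 0;0 -0.0003 0.0024 0 0 0 0;0 -0.0004 0.0025 0 0 0 0;0 -0.0004 0.0025 0 0 0 0;0 -0.0004 0.0025 0 0 0 0;0 -0.0004 0.0025 0 0 0 0'; python3 m.py;python3 v.py 7
```

```text
time_s: 18.95
position: [0.4727, 0.0752, 0.3249]
ee_rot: [-1.543, 0.222, -0.25]
wrist_force: [-3.8, -0.4, 12.9]
opening: 0.301
t 19.1 F [-3.5825 -0.5606 12.647 ] M [-0.1676  0.8718  0.0963] tip [-0.0651  0.0191  0.1257]
barR 0.57 -0.06 0.95
lipR 0.3 0.53 1.24
fixed -0.05 -0.14 0.96
lipmid 0.1 0.04 0.92
```

```bash
python3 -m creep '0 0 -0.0015 0 0 0 0;0 0 -0.001 0 0 0 0;0 0 0 -0.004 0 0 0;0 0 0 -0.006 0 0 0;0 0 0 -0.004 0 0 0;0 0 0 0 0 0 0;0 0 0 0 0 0 0;0 0 0 0 0 0 0'; python3 m.py; python3 -c "
from h import *
goto([-.065,.0005,.1272])"
```

```text
time_s: 20.2
position: [0.4685, 0.0624, 0.3263]
ee_rot: [-1.537, 0.222, -0.253]
wrist_force: [2.4, 1.3, -2.9]
opening: 0.306
t 20.35 F [ 2.5464  1.4613 -2.8579] M [ 0.2635 -0.4075  0.0771] tip [-0.0652  0.0068  0.1272]
Rm [[0.954, 0.022, 0.298], [-0.299, 0.018, 0.954], [0.016, -1.0, 0.023]]
tip rack [-0.0652  0.0068  0.1272] shift tool [ 0.0034 -0.0001 -0.0017] target axes [ 0.0034 -0.0001 -0.0017] turn [-0.0234 -0.0048  0.0161]
```

```bash
python3 -m creep '0 0.0017 0.0003 -0.001 -0.012 -0.002 0.008;0 0.0017 0.0003 -0.001 -0.011 -0.002 0.008;0 0 0 0 0 0 0;0 0 0 0 0 0 0;0 0 0 0 0 0 0;0 0 0 0 0 0 0;0 0 0 0 0 0 0;0 0 0 0 0 0 0'; python3 m.py; python3 -c "
from h import *
goto([-.065,.0005,.1272])"
```

```text
time_s: 21.4
position: [0.4713, 0.0596, 0.3264]
ee_rot: [-1.558, 0.236, -0.234]
wrist_force: [1.8, 1.3, -1.0]
opening: 0.304
t 21.55 F [ 1.4493  1.5737 -0.655 ] M [ 0.3559 -0.3109 -0.0338] tip [-0.0651  0.0003  0.1272]
Rm [[0.956, -0.001, 0.295], [-0.295, 0.0, 0.956], [-0.001, -1.0, -0.0]]
tip rack [-0.0651  0.0003  0.1273] shift tool [-0.0001  0.0001  0.0002] target axes [-0.0001  0.0001  0.0002] turn [ 0.0004 -0.001  -0.0014]
```

```bash
python3 -m creep '0 0 0.001 0 0 0 0;0 -0.0002 0.0014 0 0 0 0;0 -0.0003 0.0017 0 0 0 0;0 -0.0003 0.002 0 0 0 0;0 -0.0003 0.0022 0 0 0 0;0 -0.0003 0.0023 0 0 0 0;0 -0.0003 0.0024 0 0 0 0;0 -0.0003 0.0024 0 0 0 0'; python3 m.py; python3 v.py 8;python3 -c "
from h import *
goto([-.065,.0005,.1272])"
```

```text
time_s: 22.6
position: [0.4709, 0.0602, 0.326]
ee_rot: [-1.561, 0.233, -0.235]
wrist_force: [-4.4, 1.9, 13.5]
opening: 0.3
t 22.75 F [-4.2211  1.8897 13.6979] M [ 0.3325  0.8247 -0.0087] tip [-0.0651  0.0003  0.1268]
barR 0.58 -0.05 1.0
lipR 0.02 0.28 0.98
fixed -0.04 -0.08 0.93
lipmid 0.12 -0.01 1.02
Rm [[0.956, 0.001, 0.293], [-0.293, -0.003, 0.956], [0.002, -1.0, -0.002]]
tip rack [-0.0651  0.0003  0.1268] shift tool [ 0.0004 -0.0004 -0.0002] target axes [ 0.0004 -0.0004 -0.0002] turn [0.0023 0.001  0.0015]
```

```bash
python3 -m creep '0 -0.0003 0.0025 0 0.001 0 0.001;0 -0.0003 0.0026 0 0.001 0 0.001;0 -0.0003 0.0027 0 0 0 0;0 -0.0003 0.0028 0 0 0 0;0 -0.0003 0.0029 0 0 0 0;0 -0.0003 0.003 0 0 0 0;0 -0.0003 0.003 0 0 0 0;0 -0.0003 0.003 0 0 0 0'; python3 m.py; python3 v.py 9;python3 -c "
from h import *
goto([-.065,.0005,.1272])"
```

```text
time_s: 23.85
position: [0.4706, 0.0606, 0.3241]
ee_rot: [-1.562, 0.229, -0.235]
wrist_force: [-4.3, 2.1, 15.6]
opening: 0.304
t 24.0 F [-4.7462  1.7212 14.9059] M [ 0.3431  0.9382 -0.0395] tip [-0.065   0.0003  0.1249]
barR 0.5 0.78 0.98
lipR 0.3 0.73 1.06
fixed 0.06 -0.05 0.95
lipmid 0.04 -0.22 0.97
Rm [[0.957, 0.003, 0.291], [-0.291, -0.004, 0.957], [0.004, -1.0, -0.003]]
tip rack [-0.065   0.0003  0.1249] shift tool [ 0.0009 -0.0023 -0.0005] target axes [ 0.0009 -0.0023 -0.0005] turn [0.0034 0.0032 0.0043]
```

View pics/c9.png

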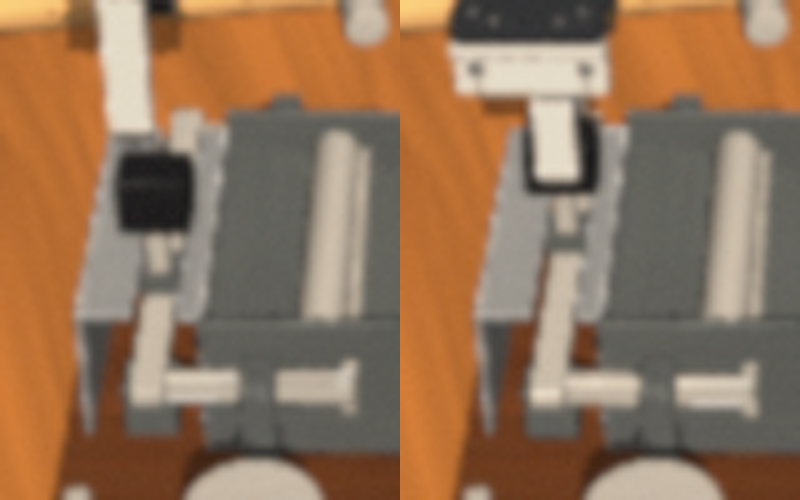

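```bash
python3 -m creep '0 -0.0003 0.0031 0 0.001 0 0.001;0 -0.0003 0.0031 0 0.001 0 0.001;0 -0.0003 0.0031 0 0 0 0;0 -0.0003 0.0031 0 0 0 0;0 -0.0003 0.0031 0 0 0 0;0 -0.0003 0.0028 0 0 0 0;0 -0.0003 0.0026 0 0 0 0;0 -0.0003 0.0026 0 0 0 0'; python3 m.py; python3 v.py 10;python3 -c "
from h import *
goto([-.065,.0005,.1272])"
```

```text
time_s: 25.1
position: [0.4702, 0.0609, 0.3209]
ee_rot: [-1.564, 0.226, -0.235]
wrist_force: [-4.1, 1.8, 14.8]
opening: 0.301
t 25.25 F [-4.5021  1.1346 14.4019] M [ 0.2982  0.8751 -0.0386] tip [-0.065   0.0004  0.1217]
barR 0.64 1.1 0.99
lipR 0.04 1.43 1.23
fixed -0.28 -0.0 0.97
lipmid 0.06 -0.37 1.01
Rm [[0.957, 0.005, 0.289], [-0.289, -0.006, 0.957], [0.007, -1.0, -0.004]]
tip rack [-0.065   0.0003  0.1217] shift tool [ 0.0013 -0.0055 -0.0008] target axes [ 0.0013 -0.0055 -0.0007] turn [0.0045 0.0051 0.0067]
```

View pics/c10.png

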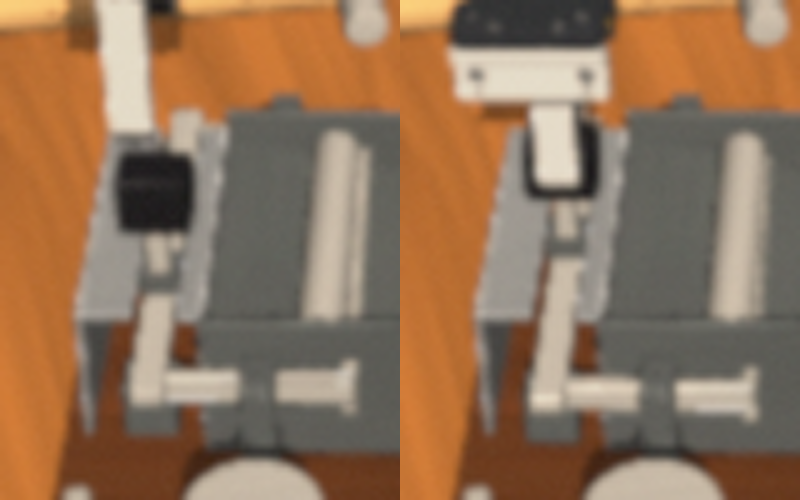

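```bash
python3 - <<'E'
from h import *
d=cam("side")
for y in(-.105,.105):
  a=proj(d,world([-.065,y,.075]));b=proj(d,world([-.065,y,.065]));print(y,a,b-a)
def edge(n,x0,x1,y0,y1,sgn):
    g=cv2.cvtColor(cv2.imread(n),cv2.COLOR_BGR2GRAY).astype(float)
    p=g[y0:y1,x0:x1].mean(1); e=np.clip(sgn*np.diff(p),0,None); e[e<.3*e.max()]=0
    return (e*np.arange(len(e))).sum()/e.sum()+y0+.5
for i in (1,3,5,7,8,9,10):
    n=f"pics/side{i}.png"
    # arm lower edge (bright->dark), arm upper edge(dark->bright) , bar end lower edge
    print(i,[round(edge(n,*a),2) for a in((240,251,260,270,-1),(240,251,252,266,1),(261,272,260,270,-1),(261,272,252,266,1),(232,237,260,272,-1))])
E
```

```text
-0.105 [235.3702 260.5709] [0.2508 3.1616]
0.105 [243.4296 207.6701] [0.1878 3.0092]
1 [np.float64(265.03), np.float64(258.53), np.float64(264.99), np.float64(258.55), np.float64(265.26)]
3 [np.float64(265.14), np.float64(259.17), np.float64(266.23), np.float64(259.6), np.float64(265.85)]
5 [np.float64(265.09), np.float64(259.53), np.float64(265.96), np.float64(259.56), np.float64(266.18)]
7 [np.float64(264.97), np.float64(258.53), np.float64(265.04), np.float64(258.61), np.float64(265.71)]
8 [np.float64(265.01), np.float64(258.53), np.float64(265.23), np.float64(258.49), np.float64(265.51)]
9 [np.float64(265.08), np.float64(259.05), np.float64(265.48), np.float64(259.64), np.float64(265.33)]
10 [np.float64(266.03), np.float64(260.07), np.float64(266.72), np.float64(260.62), np.float64(266.56)]
```

```bash
python3 -m creep '0 -0.0003 0.0032 0 0.001 0.001 0.001;0 -0.0003 0.0033 0 0.001 0.001 0.001;0 -0.0003 0.0033 0 0.001 0.001 0.001;0 -0.0003 0.0033 0 0.001 0.001 0.001;0 -0.0003 0.0033 0 0 0 0.001;0 -0.0003 0.0028 0 0 0 0;0 -0.0003 0.0026 0 0 0 0;0 -0.0003 0.0026 0 0 0 0'; python3 m.py; python3 v.py 11;python3 - <<'E'
from h import *
goto([-.065,.0005,.1272])
def edge(n,x0,x1,y0,y1,sgn):
    g=cv2.cvtColor(cv2.imread(n),cv2.COLOR_BGR2GRAY).astype(float)
    p=g[y0:y1,x0:x1].mean(1); e=np.clip(sgn*np.diff(p),0,None); e[e<.3*e.max()]=0
    return (e*np.arange(len(e))).sum()/e.sum()+y0+.5
for i in (1,11):
    n=f"pics/side{i}.png"
    print(i,[round(float(edge(n,*a)),2) for a in((240,251,260,272,-1),(240,251,252,268,1),(261,272,260,272,-1),(261,272,252,268,1))])
E
```

```text
time_s: 26.4
position: [0.4701, 0.0609, 0.3155]
ee_rot: [-1.564, 0.227, -0.237]
wrist_force: [-4.2, 0.7, 14.4]
opening: 0.301
t 26.55 F [-4.4842  1.0581 14.8891] M [ 0.3237  0.9799 -0.0021] tip [-0.065   0.0003  0.1164]
barR 0.71 2.15 0.78
lipR 0.65 3.38 0.95
fixed 3.06 -3.33 0.07
lipmid 0.06 0.13 0.69
Rm [[0.957, 0.005, 0.291], [-0.291, -0.006, 0.957], [0.007, -1.0, -0.004]]
tip rack [-0.0651  0.0004  0.1164] shift tool [ 0.0015 -0.0108 -0.0008] target axes [ 0.0014 -0.0108 -0.0007] turn [0.0043 0.0033 0.0067]
1 [265.03, 258.53, 264.99, 258.55]
11 [268.3, 261.43, 268.03, 262.1]
```

View pics/c11.png

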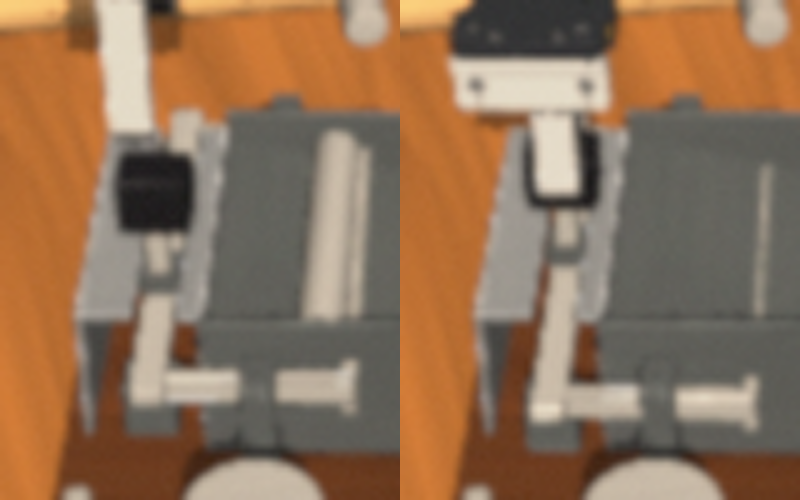

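The rod has already rolled off the lip and the bar is level, about 10.4 mm down. I'll now press on to the stops.

```bash
python3 -m creep '0 -0.0003 0.0032 0 0.001 0.001 0.001;0 -0.0003 0.0033 0 0.001 0.001 0.001;0 -0.0003 0.0033 0 0.001 0.001 0.001;0 -0.0003 0.0033 0 0.001 0.001 0.001;0 -0.0003 0.0033 0 0 0 0.001;0 -0.0003 0.0033 0 0 0 0;0 -0.0003 0.0033 0 0 0 0;0 -0.0003 0.0033 0 0 0 0'; python3 m.py; python3 v.py 12;python3 - <<'E'
from h import *
goto([-.065,.0005,.1272])
def edge(n,x0,x1,y0,y1,sgn):
    g=cv2.cvtColor(cv2.imread(n),cv2.COLOR_BGR2GRAY).astype(float)
    p=g[y0:y1,x0:x1].mean(1); e=np.clip(sgn*np.diff(p),0,None); e[e<.3*e.max()]=0
    return (e*np.arange(len(e))).sum()/e.sum()+y0+.5
for i in (1,12):
    n=f"pics/side{i}.png"
    print(i,[round(float(edge(n,*a)),2) for a in((240,251,260,274,-1),(240,251,252,268,1),(261,272,260,274,-1),(261,272,252,268,1))])
cv2.imwrite("pics/c12b.png",cv2.resize(cv2.imread("pics/side12.png")[160:300,190:350],None,fx=4,fy=4,interpolation=cv2.INTER_CUBIC))
E
```

```text
time_s: 27.65
position: [0.4704, 0.061, 0.3118]
ee_rot: [-1.564, 0.228, -0.237]
wrist_force: [-7.7, 1.8, 21.2]
opening: 0.304
t 27.8 F [-7.3209  1.8575 20.6096] M [ 0.3211  1.3974 -0.0247] tip [-0.065   0.0004  0.1126]
barR 1.2 3.07 0.76
lipR 0.11 3.58 0.6
fixed 13.96 -5.81 0.02
lipmid 0.22 0.14 0.77
Rm [[0.956, 0.004, 0.292], [-0.292, -0.006, 0.956], [0.006, -1.0, -0.005]]
tip rack [-0.065   0.0004  0.1127] shift tool [ 0.0013 -0.0145 -0.0009] target axes [ 0.0012 -0.0145 -0.0008] turn [0.0049 0.0024 0.0062]
1 [265.03, 258.53, 264.99, 258.55]
12 [269.02, 262.56, 269.2, 263.5]
```

View pics/c12b.png

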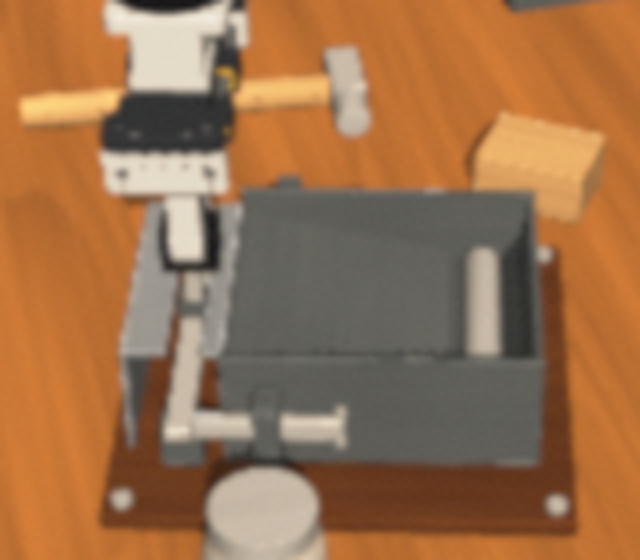

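```bash
python3 -m creep '0 0 0 0 0 0 0;0 0 0 0 0 0 0;0 0 0 0 0 0 0;0 0 0 0 0 0 0;0 0 0 0 0 0 0;0 0 0 0 0 0 0;0 0 0 0 0 0 0;0 0 0 0 0 0 0'; python3 m.py
```

```text
time_s: 28.9
position: [0.4705, 0.0614, 0.3264]
ee_rot: [-1.566, 0.228, -0.235]
wrist_force: [1.6, 1.8, 0.2]
opening: 0.305
t 29.05 F [0.9428 1.8308 1.419 ] M [ 0.3795 -0.1568 -0.0095] tip [-0.0651  0.0004  0.1272]
```

```bash
python3 -m creep '0.7 0 0 0 0 0 0;0.7 0 0 0 0 0 0;0.7 0 0 0 0 0 0;0.7 0 -0.01 0 0 0 0;0.7 0 -0.03 0 0 0 0;0.7 0 -0.05 0 0 0 0;0.7 0 -0.05 0 0 0 0;0.7 0 -0.05 0 0 0 0'
python3 -m creep '0.7 -0.04 0 0.04 0 0 0;0.7 -0.04 0 0.04 0 0 0;0.7 -0.04 0 0.04 0 0 0;0.7 0 0 0.05 0 0 0;0.7 0 0 0.05 0 0 0;0.7 0 0 0.05 0 0 0;0.7 0 0 0 0 0 0;0.7 0 0 0 0 0 0'
python3 m.py; python3 - <<'E'
from h import *
s=cam("side")["img"];t=cam("top")["img"]
f=lambda a:cv2.resize(a,None,fx=2.4,fy=2.4,interpolation=cv2.INTER_CUBIC)
cv2.imwrite("pics/c13.png",np.hstack([f(s[150:340,190:355]),f(t[140:330,205:370])]))
E
```

```text
time_s: 30.1
position: [0.4687, 0.0626, 0.5177]
ee_rot: [-1.571, 0.239, -0.223]
wrist_force: [0.7, -0.1, -1.0]
opening: 0.699
time_s: 31.1
position: [0.4307, 0.3626, 0.5285]
ee_rot: [-1.565, 0.225, -0.242]
wrist_force: [-0.1, 0.6, 0.3]
opening: 0.699
t 31.25 F [-0.0382  0.2578  0.3442] M [0.0246 0.0015 0.0177] tip [-0.1901  0.2763  0.3294]
```

View pics/c13.png

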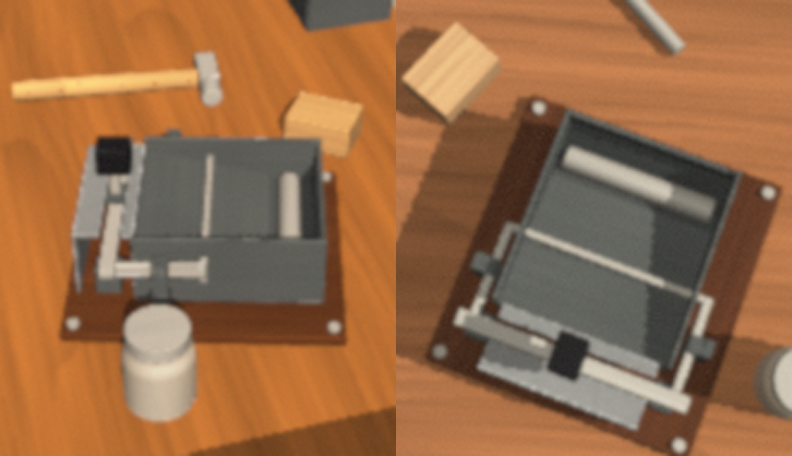

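The rod lies in the trough, top crop (638,185). The lip and release bar are back up and level, the pad is near the bar's middle (568,355), and the hammer, jar and block look undisturbed. The robot is clear.

```bash
python3 -c "
from station import manip
print(manip.close_job())"
```

```text
the job is handed in; nothing more can be done
None
```

The round bar rolled into its trough, and the job was handed in at about 31 s of the 45 s allowed.

**Finding the balance:** I pinched the thumb pad and felt with light presses at −34, −5 and about +19 mm from the bar's middle. The right end led at the first two and the left end at the third. That put the balance point near the middle, so I slid the pad to about 0.

**The press:** At about 5, 10 and 14 mm of pad travel, the right end's sink in the side camera matched the pad to within about 1 mm. I could not see the left end during the press, so level is worked out from the right end and the pad. The round bar was already off the lip at about 10 mm of travel. I pressed on to the bottom stops at about 21 N, saw the bar lying in the trough, then let the release bar rise and withdrew.

**Last checks:** The last pictures show the round bar in the trough and the release bar and lip back up. The hammer, jar and block look undisturbed, and the robot was touching nothing.

**What went less well:** During the third test press the pad slid by itself from about +14 to +19 mm. The bar was only about 1 mm down at the time, so any tilt was small.

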